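Mark the weld seam and snap the marker back into its cap

ROBOT

A 6-joint arm with a two-finger parallel gripper is mounted at the origin on the work surface. World frame = base frame: x ahead of the robot, y to its left, z up, the work surface at z = 0. Lengths are in m, angles in rad, forces in N, time in s.
With the tool pointing down it reaches from about 0.3 to 0.85 m from the base axis. Payload 5.4 kg.
Tool frame: the origin (TCP) lies between the finger pads; the fingertips stand 22 mm ahead of it and the grasp point (between the pads) lies 3 mm ahead of it; z points along the fingers, y is the line along which they close (so a half turn about z gives the same grasp; the last joint's range is limited). The gripper opens to 85 mm and grips with 20 to 120 N. Pads are 22 mm wide; open, the fingers measure 114 mm over their backs; the gripper's body (76 mm by 85 mm) begins 54 mm behind the grasp point. The pads swing forward as they close: fully open they stand 13 mm farther back than shut.
Start: joints at [1.049, 0.158, 1.597, -0, 1.386, -0.21], TCP at [0.176, 0.547, 0.253] pointing down, gripper open.
Joint ranges: [-2.91, 2.91], [-0.94, 2.29], [0.18, 2.7], [-1.29, 4.43], [0.17, 2.64], [-3, 3]. Speed limits (rad/s): [2.57, 2.57, 3.14, 3.14, 3.14, 3.14].

INTERFACE

Orientations are given as a unit quaternion [w, x, y, z].
In Python, from cell import manip gives the robot as it stands.
- The arm moves only by the tool play_rows, never from a script. Its argument "commands" is a list of rows, each an object of numbers: "hand": the opening, from -1 (shut) to 1 (fully open); "tx", "ty", "tz": the shift along the tool's x, y, z each as a share of 10 cm, from -1 to 1; "ax", "ay", "az": the turn, a rotation vector about the tool's x, y, z each as a share of 60 degrees, from -1 to 1. A call has 1 to 10 rows; each row is the pose to reach, as a shift and turn from the pose commanded when the call began, along the tool's axes at that moment; what a row does not reach only later rows make up. A row lasts 1/12 s, in which the tool goes at most 41.7 mm and 7.16 degrees, less where a joint would pass 70% of its speed; a pose out of reach is approached as far as the arm can. A call with a number of a shift or a turn outside -1 to 1 is refused whole. A call with a gripper value outside its range is refused whole. The fingers move at their own pace and stop on an object; the grip force is fixed at half the most. Time passes only in rows, so rows that repeat a pose let the fingers close. It gives the time, the measured TCP pose, the force, the opening and the grip force at its end, in the units of the state.
- manip.sense(): the state, without advancing time (a new reading comes with each control period).
- manip.snapshot(name): name is "scene" or "top" or "wrist"; returns a dict with "img" (400x640x3 uint8, red, green, blue), "K" (3x3 intrinsics, pixels), "world_from_camera" (4x4, takes a point from camera to world coordinates); the wrist camera has in their place "mount" (4x4, takes a point from camera to tool coordinates, whose origin is the TCP and whose axes are the flange's). Camera axes: x right, y down, z forward; pixel columns grow to the right and rows downward; lengths in m; the calibration is good to about 2 mm. A picture is of the moment at which its call begins: read the wrist's pose just before it. There is no depth.
- manip.finish_job(): hands the job in; it is judged then, once.
Trained networks look in a picture, given as the dict that the camera call returned (one of the last four; its "shot" number tells which), for a name from the list of things; names that differ only in an ending like _2 or _b are one class to them, and where a whole thing is asked for, a point or a joint stands for the part that bears it (a point fixed in the world has none). Each returns a list of dicts, best first, with "score" (0 to 1); they miss things now and then, are a little off and sometimes report something else, mostly with a low value. They report only what shows in the picture. A call takes as long as a camera call. They do not tell look-alikes from the thing itself.
- manip.find_in(picture, label): "position" ([column, row] in pixels, amid what is visible of it).
- manip.cut_out(picture, label): "region" (400x640 bool, what is visible of it) and "position" ([column, row] in pixels, amid what is visible of it).
The state is a dict: "time": time; "joint_pos": joint angles; "joint_vel": joint speeds; "effort": joint torques, N m; "tool_pos": TCP position; "ee_rot": TCP orientation; "wrist_force": force on the tool from outside, world axes, zero at the start; "wrist_torque": the same for the moment, N m; "gripper_width": finger opening in m; "finger_force": force on a finger pad.
Only numpy, scipy, OpenCV 4.12 (cv2) and the standard library are available. Lean on these libraries where they do the work, as an engineer would, in place of code of your own. Each camera call takes 0.05 s, during which the arm holds its last target. There are 200 camera calls.

TASK

Take the yellow paint marker out of its cap in the marker stand and run its nib lightly and slowly, about 2 cm a second, along the weld bead of the steel test plate from the end with the orange dot to the other end, keeping the nib on the bead. Then push the marker straight back down into its own empty cap until it clicks, keep pushing past the click until its collar sits flush on the cap rim, and finish while still gripping the marker and pressing it down. Leave the plate, the other markers and everything else where they are.

Things in the scene. Friction and masses are not known exactly. Their poses are not given: they have to be found in the camera images.
- marker_yellow: Yellow jumbo paint marker, loose, 50 g, 120 mm long, upright nib down in one cap of the stand. Origin at the unpressed nib tip, z up the barrel. Nib 5 mm dia to z 8; nose 12 to 10 mm dia to z 36, with a round snap bulge 16 mm dia centred at z 24; black collar 25 mm dia, z 36 to 42; barrel 20 mm dia, z 42 to 112; end plug 18 mm dia to z 120. Grip it from above round the barrel at about z 85 mm
- nib_tip (a point): the very tip of the yellow marker's nib. The nib is sprung: it slides up to 4 mm into the marker, at 1 N (start) to 2.2 N (fully in), and comes out again by itself
- stand: Marker stand fixed to the bench: steel plate 64 (x) x 196 (y) x 8 mm with three identical grey caps fixed mouth up in a row along its y, 65 mm apart, rims 52 mm above the bench. Each cap: 26.6 mm dia outside, bore 19.5 mm dia, 40 mm deep. All three markers begin fully home, one per cap, in any order. Origin at the centre of the underside, z up
- cap_a (a point): centre of the mouth, at rim height, of the cap at stand y +65 mm. Sprung fingers 5 mm below the rim catch the nose bulge: pushing in, about 7 to 13 N is needed when the marker is 13 to 9 mm above home, then it clicks: the force drops, the fingers pull it in, and it goes on down until the collar stops firmly on the rim. Pulling out needs as much. Home, the marker's origin is 36 mm below this point
- cap_b (a point): the same for the middle cap (stand y 0)
- cap_c (a point): the same for the cap at stand y -65 mm
- test_plate: Butt-welded steel test plate lying loose on the bench, 0.88 kg, 80 (x) x 140 (y) x 10 mm. Origin at the centre of its underside, z up. The dark weld bead, 12 mm wide, runs along its y through the middle (x = 0) over the full 140 mm; its flat top is 11.5 mm above the bench. An orange paint dot (14 mm) on the plate at x +26, y +56 mm marks the starting end, +y
- marker_red: red marker of the same shape, standing home in its cap (origin at its nib tip); leave it
- marker_white: white marker of the same shape, standing home in its cap (origin at its nib tip); leave it
- puck_a: green mounted specimen, disc 30 mm dia x 18 mm, on the bench beside the plate; origin under its centre; leave it
- puck_b: red-brown mounted specimen, disc 30 mm dia x 18 mm, further back on the bench; origin under its centre; leave it
- loupe: aluminium magnifier, 38 mm dia x 36 mm, standing on the bench; origin under its centre; leave it
- caliper: digital caliper lying on the bench, about 230 mm long along its y, 70 mm across the jaws, 14 mm high; origin under the middle of its bar; leave it
There are look-alikes about, which are no part of the job. Of the things that look like the marker_yellow, the middle-sized one is meant. Several things look just like the stand: the one meant starts farthest to the robot's left.

How it is judged:
On the way, in this order (a step that is already met when the one before it is completed fails the run):
1. the yellow marker is drawn up out of its cap (z of nib_tip in the frame of stand above 0.056 m and contact force between the fingers and marker_yellow above 1 N), for 0.1 s.
2. the nib touches the weld bead within 20 mm of the end with the orange dot (contact force between marker_yellow and test_plate above 0.3 N and x of nib_tip in the frame of test_plate between -0.007 and 0.007 m and y of nib_tip in the frame of test_plate above 0.05 m), for 0.05 s.
3. the nib is drawn on along the bead, touching it 34 mm from that end (contact force between marker_yellow and test_plate above 0.3 N and x of nib_tip in the frame of test_plate between -0.007 and 0.007 m and y of nib_tip in the frame of test_plate between 0.03 and 0.042 m), for 0.03 s.
4. the nib is drawn on along the bead, touching it 52 mm from that end (contact force between marker_yellow and test_plate above 0.3 N and x of nib_tip in the frame of test_plate between -0.007 and 0.007 m and y of nib_tip in the frame of test_plate between 0.012 and 0.024 m), for 0.03 s.
5. the nib is drawn on along the bead, touching it 70 mm from that end (contact force between marker_yellow and test_plate above 0.3 N and x of nib_tip in the frame of test_plate between -0.007 and 0.007 m and y of nib_tip in the frame of test_plate between -0.006 and 0.006 m), for 0.03 s.
6. the nib is drawn on along the bead, touching it 88 mm from that end (contact force between marker_yellow and test_plate above 0.3 N and x of nib_tip in the frame of test_plate between -0.007 and 0.007 m and y of nib_tip in the frame of test_plate between -0.024 and -0.012 m), for 0.03 s.
7. the nib is drawn on along the bead, touching it 106 mm from that end (contact force between marker_yellow and test_plate above 0.3 N and x of nib_tip in the frame of test_plate between -0.007 and 0.007 m and y of nib_tip in the frame of test_plate between -0.042 and -0.03 m), for 0.03 s.
8. the nib touches the bead within 20 mm of its other end (contact force between marker_yellow and test_plate above 0.3 N and x of nib_tip in the frame of test_plate between -0.007 and 0.007 m and y of nib_tip in the frame of test_plate below -0.05 m), for 0.05 s.
9. the marker is past the click, its collar on the cap rim, and still pressed down ((horizontal distance between marker_yellow and cap_a below 0.003 m or horizontal distance between marker_yellow and cap_b below 0.003 m or horizontal distance between marker_yellow and cap_c below 0.003 m) and z of marker_yellow in the frame of stand below 0.018 m and angle between marker_yellow's own z axis and vertical below 0.07 rad and contact force between marker_yellow and stand above 4 N and contact force between the fingers and marker_yellow above 3 N), for 0.4 s.
At the end, for the whole second after the job is handed in: The yellow marker is fully home in a cap of the stand: upright within 4 degrees, within 3 mm of the cap's axis, its collar within 2 mm of the rim; it is still gripped (over 3 N) and still pressed down on the cap (over 4 N) (all of step 9); the arm keeps its last pose, push and grip.
It fails at once if the nib is drawn off the weld bead (touching the plate with its tip more than 9 mm from the bead's centre line) (contact force between marker_yellow and test_plate above 0.3 N and (x of nib_tip in the frame of test_plate above 0.009 m or x of nib_tip in the frame of test_plate below -0.009 m)).
It fails at once if the marker moves faster than 9 cm a second while it touches the plate (contact force between marker_yellow and test_plate above 0.3 N and linear speed of marker_yellow above 0.09 m/s).
It fails at once if the nib is pressed hard on the plate (over 12 N) (contact force between marker_yellow and test_plate above 12 N).
It fails at once if the test plate is shifted more than 10 mm (distance of test_plate from where it was at the start of the episode above 0.01 m).
It fails at once if another marker is moved more than 10 mm, or a specimen, the magnifier or the caliper more than 20 mm (distance of any of marker_red, marker_white from where it was at the start of the episode above 0.01 m or distance of any of puck_a, puck_b, loupe, caliper from where it was at the start of the episode above 0.02 m).
It also fails if it takes over 67 s, if anything falls off the work surface, if the arm or the gripper's body presses on something with over 40 N, if the wrist force passes 120 N, or if a joint passes its speed limit or range.

## Working session

There is one attempt and no reset: what is moved stays moved. The work goes in short steps, Python scripts to look and compute and a tool call to move; the robot and the scene stay as the last step left them, time stands still between calls to the robot, and variables do not carry over. Pictures are saved under pics/ and viewed, at most 10 in all, crops included, and the job is handed in when it is done.

Besides the shell and the picture viewer there is one more tool, called after ">>>" as a command line: name --argument value ..., lists and objects as JSON in quotes. play_rows: Moves the arm, as the interface text tells. Its arguments: {"type":"object","properties":{"commands":{"type":"array","items":{"type":"object","properties":{"hand":{"type":"number"},"tx":{"type":"number","minimum":-1,"maximum":1},"ty":{"type":"number","minimum":-1,"maximum":1},"tz":{"type":"number","minimum":-1,"maximum":1},"ax":{"type":"number","minimum":-1,"maximum":1},"ay":{"type":"number","minimum":-1,"maximum":1},"az":{"type":"number","minimum":-1,"maximum":1}}}}},"required":["commands"]}

```bash
mkdir -p pics; python3 - <<'E'
from cell import manip
import cv2,numpy as np
s=manip.sense();print(s['time'],s['tool_pos'],s['ee_rot'],s['gripper_width'],s['wrist_force'])
for n in ['scene','top']:
    p=manip.snapshot(n);cv2.imwrite(f'pics/{n}0.png',p['img'][:,:,::-1]);print(n,p['K'].tolist() if hasattr(p['K'],'tolist') else p['K'],np.round(p['world_from_camera'],4).tolist())
    for l in ['marker_yellow','stand','test_plate','marker_red','marker_white','puck_a','puck_b','loupe','caliper']:
        print(l,[(np.round(d['position']).tolist(),round(d['score'],2)) for d in manip.find_in(p,l)][:6])
E
```

```text
0.0 [0.17611409 0.54676522 0.25227602] [-3.37639654e-04  1.55253817e-01  9.87874135e-01 -9.11890301e-04] 0.08541447965634714 [-0.57682936 -0.18173324 -0.59537214]
scene [[391.61448907799377, 0.0, 326.7612841015906], [0.0, 391.61448907799377, 206.00483561708054], [0.0, 0.0, 1.0]] [[0.6313, 0.5227, -0.5729, 0.9704], [0.7755, -0.4318, 0.4606, -0.4056], [-0.0067, -0.7351, -0.678, 0.6242], [0.0, 0.0, 0.0, 1.0]]
marker_yellow [([269.0, 228.0], 0.81), ([238.0, 198.0], 0.78), ([292.0, 272.0], 0.5)]
stand [([160.0, 233.0], 0.74), ([242.0, 276.0], 0.66), ([343.0, 219.0], 0.32)]
test_plate [([375.0, 213.0], 0.84), ([204.0, 258.0], 0.46)]
marker_red [([236.0, 242.0], 0.72)]
marker_white [([500.0, 218.0], 0.74), ([204.0, 259.0], 0.7)]
puck_a [([430.0, 279.0], 0.78), ([500.0, 218.0], 0.6), ([344.0, 219.0], 0.47)]
puck_b [([430.0, 279.0], 0.78), ([500.0, 218.0], 0.6), ([344.0, 219.0], 0.47)]
loupe [([500.0, 218.0], 0.55)]
caliper [([328.0, 352.0], 0.56)]
top [[367.7059580879406, 0.0, 313.62747734019155], [0.0, 367.7059580879406, 200.4407894517597], [0.0, 0.0, 1.0]] [[0.0088, -0.9805, 0.1963, 0.3696], [-0.9999, -0.007, 0.0099, -0.0163], [-0.0083, -0.1964, -0.9805, 0.9156], [0.0, 0.0, 0.0, 1.0]]
marker_yellow [([386.0, 265.0], 0.7), ([381.0, 188.0], 0.56), ([293.0, 134.0], 0.36)]
stand [([397.0, 226.0], 0.94), ([441.0, 306.0], 0.87)]
test_plate [([276.0, 210.0], 0.91)]
marker_red [([414.0, 222.0], 0.47)]
marker_white [([441.0, 220.0], 0.58)]
puck_a [([399.0, 229.0], 0.69), ([298.0, 220.0], 0.43), ([295.0, 132.0], 0.42)]
puck_b [([399.0, 229.0], 0.69), ([298.0, 220.0], 0.43), ([295.0, 132.0], 0.42)]
loupe []
caliper [([396.0, 132.0], 0.96)]
```

View pics/scene0.png

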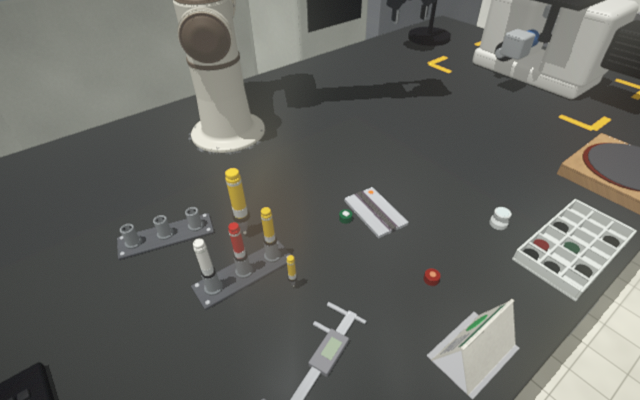

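View pics/top0.png

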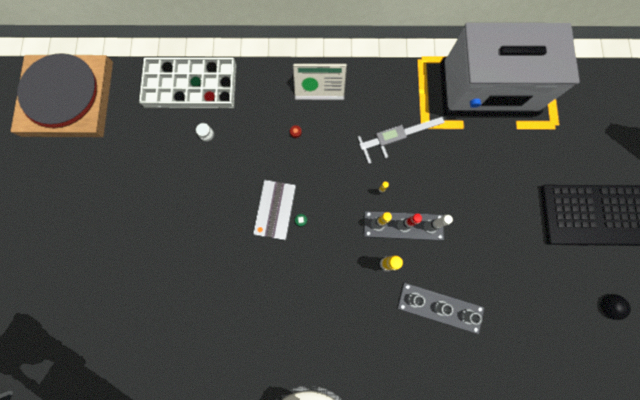

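The scene picture shows the occupied stand at about (240,275), with the yellow marker in its end cap at (268,225). The large yellow decoy is at (237,195) and the small one at (292,267). In the top view the occupied stand is at (404,226), farther left than the empty one at (441,308). The plate is at (275,210), with the orange dot at (260,230).

```bash
cat > h.py <<'E'
import numpy as np,cv2
from cell import manip
def cam(p):
    return np.array(p['K']),np.array(p['world_from_camera'])
def back(p,uv,z):
    K,T=cam(p);uv=np.atleast_2d(uv).astype(float)
    d=np.c_[(uv[:,0]-K[0,2])/K[0,0],(uv[:,1]-K[1,2])/K[1,1],np.ones(len(uv))]@T[:3,:3].T
    return T[:3,3]+d*((z-T[2,3])/d[:,2])[:,None]
def proj(p,X):
    K,T=cam(p);c=(np.atleast_2d(X)-T[:3,3])@T[:3,:3];q=c@K.T
    return q[:,:2]/q[:,2:]
def rect(p,mask,z):
    c=max(cv2.findContours(mask.astype(np.uint8),0,1)[0],key=cv2.contourArea)[:,0]
    w=back(p,c,z)[:,:2]*1000
    r=cv2.minAreaRect(w.astype(np.float32));return r
E
python3 - <<'E'
from h import *
for n in ['top','scene']:
    p=manip.snapshot(n);print(n)
    for l,z in [('test_plate',.01),('stand',.008)]:
        for d in manip.cut_out(p,l)[:3]:
            print(l,round(d['score'],2),np.round(d['position']),d['region'].sum(),rect(p,d['region'],z))
    hsv=cv2.cvtColor(p['img'],cv2.COLOR_RGB2HSV)
    o=cv2.inRange(hsv,(8,120,120),(20,255,255))
    y=cv2.inRange(hsv,(21,150,110),(33,255,255))
    for m,z,nm in [(o,.01,'orange'),(y,.136,'yellow')]:
        k,_,st,ce=cv2.connectedComponentsWithStats(m)
        for i in range(1,k):
            if st[i,4]>8: print(nm,st[i].tolist(),ce[i].round(1),back(p,ce[i],z).round(4))
    b=cv2.resize(p['img'][160:280,225:475] if n=='top' else p['img'][160:310,185:435],None,fx=3.2,fy=3.2,interpolation=2)
    cv2.imwrite(f'pics/{n}_crop.png',b[:,:,::-1])
E
```

```text
top
test_plate 0.83 [275. 213.] 1793 ((528.1333618164062, 91.0152587890625), (82.15277099609375, 141.05435180664062), 80.01715087890625)
test_plate 0.55 [398. 228.] 1547 ((489.8730773925781, -229.50938415527344), (195.17587280273438, 64.11046600341797), 87.77606201171875)
stand 0.71 [400. 227.] 1588 ((490.16400146484375, -229.95489501953125), (195.65939331054688, 64.20306396484375), 87.77608489990234)
stand 0.69 [440. 307.] 2370 ((294.68719482421875, -308.58038330078125), (198.57713317871094, 66.74149322509766), 72.9649429321289)
orange [21, 56, 23, 20, 157] [28.8 61.6] [[0.9331 0.7756 0.01  ]]
orange [11, 56, 98, 77, 1784] [ 69. 107.] [[0.7999 0.6462 0.01  ]]
orange [417, 59, 2, 9, 10] [417.1  62.6] [[ 0.9338 -0.2842  0.01  ]]
orange [106, 71, 4, 6, 11] [107.9  73.8] [[0.8972 0.5537 0.01  ]]
orange [418, 78, 1, 10, 10] [418.   82.5] [[ 0.875  -0.2838  0.01  ]]
orange [555, 99, 3, 14, 15] [556.4 105.5] [[ 0.8104 -0.6443  0.01  ]]
orange [517, 117, 33, 4, 36] [534.3 119.8] [[ 0.7699 -0.5821  0.01  ]]
orange [455, 120, 9, 5, 12] [460.  120.8] [[ 0.7661 -0.3883  0.01  ]]
orange [516, 12
[... 1412 characters left out ...]
low [428, 56, 23, 17, 145] [438.6  64. ] [[0.2827 0.5852 0.136 ]]
yellow [616, 79, 24, 10, 79] [627.6  83.2] [[0.6989 0.88   0.136 ]]
yellow [633, 91, 7, 8, 37] [636.7  95.2] [[0.7432 0.8235 0.136 ]]
yellow [559, 115, 52, 16, 282] [587.7 122.6] [[0.7257 0.5873 0.136 ]]
yellow [225, 168, 15, 15, 180] [232.  175.2] [[ 0.3651 -0.1632  0.136 ]]
yellow [228, 185, 16, 25, 270] [236.  196.4] [[ 0.4278 -0.1896  0.136 ]]
yellow [261, 207, 10, 11, 92] [265.5 212.3] [[ 0.5002 -0.17    0.136 ]]
yellow [262, 220, 11, 16, 134] [267.5 227.8] [[ 0.5358 -0.1885  0.136 ]]
yellow [287, 255, 7, 8, 43] [290.2 259. ] [[ 0.6178 -0.1983  0.136 ]]
yellow [288, 266, 7, 9, 52] [290.9 269.8] [[ 0.6363 -0.21    0.136 ]]
```

View pics/top_crop.png

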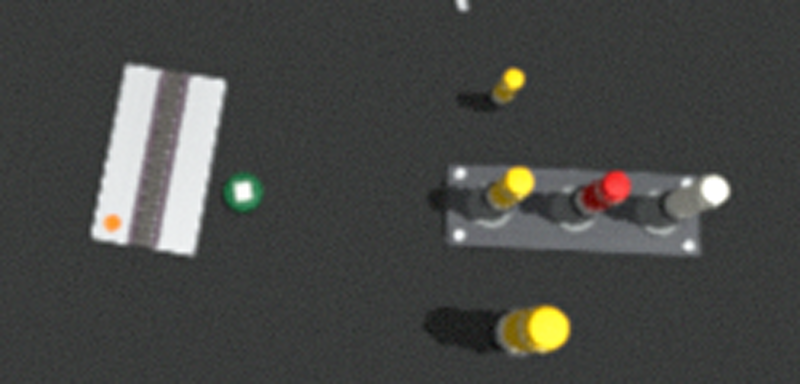

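>>> play_rows --commands '[{"tx": -1,"ty": -1,"hand": 1},{"tx": -1,"ty": -1,"hand": 1},{"tx": -1,"ty": -1,"hand": 1},{"tx": -1,"ty": -1,"hand": 1},{"tx": -1,"ty": -1,"hand": 1}]'

```text
validation failed for argument at $.co...
```

>>> play_rows --commands '[{"tx": -1,"ty": -1,"hand": 1},{"tx": -1,"ty": -1,"hand": 1},{"tx": -1,"ty": -1,"hand": 1},{"tx": -1,"ty": -1,"hand": 1},{"tx": -1,"ty": -1,"hand": 1}]'

```text
validation failed for argument at $.co...
```

>>> play_rows --commands '[{"tx": -1,"ty": -1,"hand": 1},{"tx": -1,"ty": -1,"hand": 1},{"tx": -1,"ty": -1,"hand": 1},{"tx": -1,"ty": -1,"hand": 1},{"tx": -1,"ty": -1,"hand": 1},{"tx": -1,"ty": -1,"hand": 1}]'

```text
validation failed for argument at $.co...
```

```bash
cat >> h.py <<'E'
from scipy.spatial.transform import Rotation as R
def pose():
    s=manip.sense();T=np.eye(4);T[:3,:3]=R.from_quat(s['ee_rot'],scalar_first=True).as_matrix();T[:3,3]=s['tool_pos'];return T,s
def wrist():
    T,s=pose();p=manip.snapshot('wrist');p['world_from_camera']=T@np.array(p['mount']);return p
E
python3 - <<'E'
from h import *
T,s=pose();print(s['time'],T.round(4))
p=wrist();print(np.round(p['mount'],3))
for d in manip.cut_out(p,'test_plate')[:2]: print(d['score'],d['position'],rect(p,d['region'],.01))
cv2.imwrite('pics/w1.png',p['img'][:,:,::-1])
E
```

```text
1.3 [[-0.9518  0.3068 -0.      0.1764]
 [ 0.3068  0.9518  0.      0.5473]
 [ 0.     -0.     -1.      0.2533]
 [ 0.      0.      0.      1.    ]]
[[ 0.001 -0.945 -0.326  0.083]
 [ 1.     0.     0.002 -0.001]
 [-0.001 -0.326  0.945 -0.12 ]
 [ 0.     0.     0.     1.   ]]
```

View pics/w1.png

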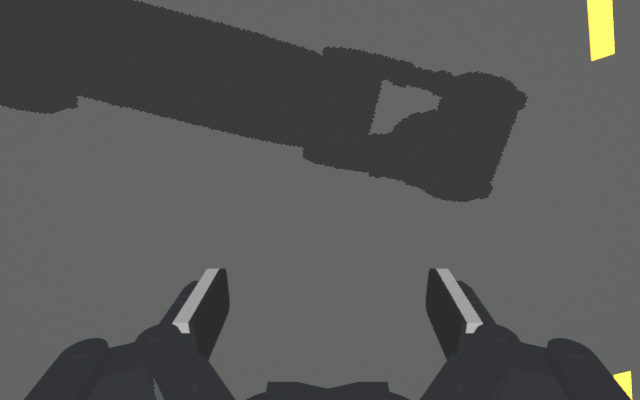

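The wrist view shows only bare bench with the finger pads at the bottom, so the moves were refused. I'll retry with full rows.

>>> play_rows --commands '[{"tx": -0.95,"ty": -0.95,"tz": 0.0,"ax": 0.0,"ay": 0.0,"az": 0.0,"hand": 0.9},{"tx": -0.95,"ty": -0.95,"tz": 0.0,"ax": 0.0,"ay": 0.0,"az": 0.0,"hand": 0.9},{"tx": -0.95,"ty": -0.95,"tz": 0.0,"ax": 0.0,"ay": 0.0,"az": 0.0,"hand": 0.9},{"tx": -0.95,"ty": -0.95,"tz": 0.0,"ax": 0.0,"ay": 0.0,"az": 0.0,"hand": 0.9}]'

```text
time: 1.73
tool_pos: [0.2393, 0.424, 0.2529]
ee_rot: [0.001, 0.157, 0.988, -0.001]
wrist_force: [-0.0, 0.2, -0.4]
gripper_width: 0.081
finger_force: 0.0
```

>>> play_rows --commands '[{"tx": -1,"ty": -1,"tz": 0,"ax": 0,"ay": 0,"az": 0,"hand": 0.5},{"tx": -1,"ty": -1,"tz": 0,"ax": 0,"ay": 0,"az": 0,"hand": 0.5},{"tx": -1,"ty": -1,"tz": 0,"ax": 0,"ay": 0,"az": 0,"hand": 0.5},{"tx": -1,"ty": -1,"tz": 0,"ax": 0,"ay": 0,"az": 0,"hand": 0.5}]'

```text
time: 2.07
tool_pos: [0.3036, 0.2988, 0.2535]
ee_rot: [0.001, 0.157, 0.988, -0.0]
wrist_force: [-0.4, 0.0, 0.2]
gripper_width: 0.0638
finger_force: 0.0
```

>>> play_rows --commands '[{"tx": -1,"ty": -1,"tz": 0,"ax": 0,"ay": 0,"az": 0,"hand": 0.5},{"tx": -1,"ty": -1,"tz": 0,"ax": 0,"ay": 0,"az": 0,"hand": 0.5},{"tx": -1,"ty": -1,"tz": 0,"ax": 0,"ay": 0,"az": 0,"hand": 0.5},{"tx": -1,"ty": -1,"tz": 0,"ax": 0,"ay": 0,"az": 0,"hand": 0.5},{"tx": -1,"ty": -1,"tz": 0,"ax": 0,"ay": 0,"az": 0,"hand": 0.5}]'

```text
time: 2.48
tool_pos: [0.3682, 0.1734, 0.2537]
ee_rot: [0.001, 0.158, 0.987, -0.0]
wrist_force: [-0.4, 0.9, 0.4]
gripper_width: 0.064
finger_force: 0.0
```

```bash
cat > w.py <<'E'
from h import *
T,s=pose();print(s['time'],T.round(4),s['gripper_width'])
p=wrist()
for d in manip.cut_out(p,'test_plate')[:2]: print(d['score'],d['position'],rect(p,d['region'],.01))
E
python3 w.py
```

```text
2.4833 [[-9.502e-01  3.118e-01  1.300e-03  3.682e-01]
 [ 3.118e-01  9.502e-01 -7.000e-04  1.734e-01]
 [-1.400e-03 -3.000e-04 -1.000e+00  2.537e-01]
 [ 0.000e+00  0.000e+00  0.000e+00  1.000e+00]] 0.06403549059701655
0.74 [304.5, 300.1] ((526.137939453125, 91.4718017578125), (82.7527084350586, 146.76925659179688), 80.879150390625)
```

>>> play_rows --commands '[{"tx": -1,"ty": -1,"tz": 0,"ax": 0,"ay": 0,"az": 0,"hand": 0.2},{"tx": -1,"ty": -1,"tz": 0,"ax": 0,"ay": 0,"az": 0,"hand": 0.2},{"tx": -1,"ty": -1,"tz": 0,"ax": 0,"ay": 0,"az": 0,"hand": 0.2},{"tx": -1,"ty": -1,"tz": 0,"ax": 0,"ay": 0,"az": 0,"hand": 0.2}]'

```text
time: 2.92
tool_pos: [0.4326, 0.0484, 0.2536]
ee_rot: [0.001, 0.155, 0.988, -0.0]
wrist_force: [0.7, 0.1, 0.6]
gripper_width: 0.0516
finger_force: 0.0
```

>>> play_rows --commands '[{"tx": -1,"ty": -1,"tz": 0,"ax": 0,"ay": 0,"az": 1,"hand": 0.2},{"tx": -1,"ty": -1,"tz": 0,"ax": 0,"ay": 0,"az": 1,"hand": 0.2},{"tx": -1,"ty": -1,"tz": 0,"ax": 0,"ay": 0,"az": 1,"hand": 0.2},{"tx": -1,"ty": -1,"tz": 0,"ax": 0,"ay": 0,"az": 1,"hand": 0.2},{"tx": -1,"ty": -1,"tz": 0,"ax": 0,"ay": 0,"az": 1,"hand": 0.2},{"tx": -1,"ty": -1,"tz": 0,"ax": 0,"ay": 0,"az": 1,"hand": 0.2},{"tx": -1,"ty": -1,"tz": 0,"ax": 0,"ay": 0,"az": 1,"hand": 0.2},{"tx": -1,"ty": -1,"tz": 0,"ax": 0,"ay": 0,"az": 1,"hand": 0.2},{"tx": -1,"ty": -1,"tz": 0,"ax": 0,"ay": 0,"az": 1,"hand": 0.2},{"tx": -1,"ty": -1,"tz": 0,"ax": 0,"ay": 0,"az": 1,"hand": 0.2}]'

```text
time: 3.75
tool_pos: [0.496, -0.0737, 0.2532]
ee_rot: [-0.0, 0.628, 0.778, 0.0]
wrist_force: [-0.2, -0.3, 0.2]
gripper_width: 0.0516
finger_force: 0.0
```

>>> play_rows --commands '[{"tx": 0,"ty": 0,"tz": 0,"ax": 0,"ay": 0,"az": 0.24,"hand": 0.2},{"tx": 0,"ty": 0,"tz": 0,"ax": 0,"ay": 0,"az": 0.24,"hand": 0.2},{"tx": 0,"ty": 0,"tz": 0,"ax": 0,"ay": 0,"az": 0.24,"hand": 0.2},{"tx": 0,"ty": 0,"tz": 0,"ax": 0,"ay": 0,"az": 0.24,"hand": 0.2}]'

```text
time: 4.08
tool_pos: [0.4958, -0.0746, 0.2532]
ee_rot: [-0.0, 0.719, 0.695, 0.0]
wrist_force: [-0.7, -0.0, 0.1]
gripper_width: 0.0516
finger_force: 0.0
```

```bash
cat > w.py <<'E'
from h import *
T,s=pose();print(s['time'],T.round(4),s['gripper_width'])
p=wrist()
for l in ['marker_yellow','stand']: 
  for d in manip.cut_out(p,l)[:3]: print(l,d['score'],d['position'],d['region'].sum(), rect(p,d['region'],.008) if l=='stand' else '')
v=p['img'].copy()
for z,r,c in [(.136,.009,(255,0,0)),(.052,.0133,(0,255,0)),(.058,.0125,(0,255,255))]:
  a=np.linspace(0,6.28,60);q=proj(p,np.c_[.4925+r*np.cos(a),-.165+r*np.sin(a),0*a+z]);cv2.polylines(v,[q.round().astype(int)],True,c,1)
cv2.imwrite('pics/w2.png',v[:,:,::-1]);cv2.imwrite('raw.png',p['img'][:,:,::-1])
E
python3 w.py
```

```text
4.0833 [[ 3.350e-02  9.994e-01 -1.000e-04  4.958e-01]
 [ 9.994e-01 -3.350e-02  3.000e-04 -7.460e-02]
 [ 3.000e-04 -1.000e-04 -1.000e+00  2.532e-01]
 [ 0.000e+00  0.000e+00  0.000e+00  1.000e+00]] 0.05162505315382668
marker_yellow 0.97 [223.6, 283.0] 1521 
marker_yellow 0.95 [325.7, 283.7] 1519 
marker_yellow 0.75 [401.6, 251.2] 283 
stand 0.94 [319.8, 271.0] 5416 ((491.28387451171875, -229.8265380859375), (196.9820556640625, 65.70387268066406), 87.81105041503906)
stand 0.68 [180.3, 296.7] 1744 ((311.9277648925781, -243.15467834472656), (66.5546646118164, 54.082008361816406), 71.50450897216797)
```

View pics/w2.png

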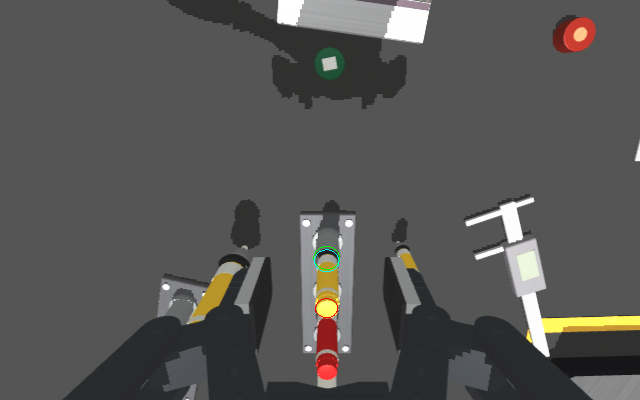

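The wrist view shows the yellow marker's plug top at (327,308). My predicted circle lies on it, and the predicted rim is at (327,260).

```bash
python3 - <<'E'
import cv2
i=cv2.imread('raw.png');cv2.imwrite('pics/z1.png',cv2.resize(i[190:370,280:375],None,fx=3.3,fy=3.3,interpolation=0))
j=cv2.imread('pics/w2.png');cv2.imwrite('pics/z1.png',cv2.hconcat([cv2.imread('pics/z1.png'),cv2.resize(j[190:370,280:375],None,fx=3.3,fy=3.3,interpolation=0)]))
E
```

```text
(no output)
```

View pics/z1.png

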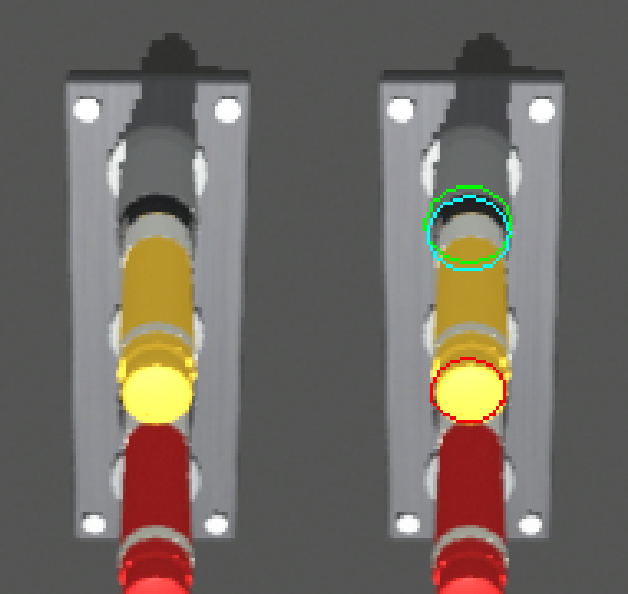

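>>> play_rows --commands '[{"tx": -0.905,"ty": 0,"tz": 0,"ax": 0,"ay": 0,"az": 0,"hand": 0.2},{"tx": -0.905,"ty": 0,"tz": 0,"ax": 0,"ay": 0,"az": 0,"hand": 0.2},{"tx": -0.905,"ty": 0,"tz": 0,"ax": 0,"ay": 0,"az": 0,"hand": 0.2},{"tx": -0.905,"ty": 0,"tz": 0,"ax": 0,"ay": 0,"az": 0,"hand": 0.2},{"tx": -0.905,"ty": 0,"tz": 0.25,"ax": 0,"ay": 0,"az": 0,"hand": 0.2},{"tx": -0.905,"ty": 0,"tz": 0.5,"ax": 0,"ay": 0,"az": 0,"hand": 0.2},{"tx": -0.905,"ty": 0,"tz": 0.7,"ax": 0,"ay": 0,"az": 0,"hand": 0.2},{"tx": -0.905,"ty": 0,"tz": 0.75,"ax": 0,"ay": 0,"az": 0,"hand": 0.2},{"tx": -0.905,"ty": 0,"tz": 0.75,"ax": 0,"ay": 0,"az": 0,"hand": 0.2}]'

```text
time: 4.98
tool_pos: [0.4911, -0.1644, 0.1766]
ee_rot: [-0.002, 0.72, 0.694, -0.0]
wrist_force: [0.1, 0.8, 0.3]
gripper_width: 0.0515
finger_force: 0.0
```

>>> play_rows --commands '[{"tx": 0,"ty": 0,"tz": 0.25,"ax": 0,"ay": 0,"az": 0,"hand": 0.2},{"tx": 0,"ty": 0,"tz": 0.5,"ax": 0,"ay": 0,"az": 0,"hand": 0.2},{"tx": 0,"ty": 0,"tz": 0.7,"ax": 0,"ay": 0,"az": 0,"hand": 0.2},{"tx": 0,"ty": 0,"tz": 0.742,"ax": 0,"ay": 0,"az": 0,"hand": 0.2},{"tx": 0,"ty": 0,"tz": 0.742,"ax": 0,"ay": 0,"az": 0,"hand": 0.2}]'

```text
time: 5.4
tool_pos: [0.492, -0.1656, 0.1041]
ee_rot: [-0.001, 0.721, 0.693, -0.0]
wrist_force: [0.3, -1.2, 0.5]
gripper_width: 0.0515
finger_force: 0.0
```

```bash
python3 - <<'E'
from h import *
T,s=pose();print(s['time'],T.round(4),s['gripper_width'],s['wrist_force'])
p=wrist();cv2.imwrite('pics/w3.png',p['img'][:,:,::-1])
E
```

```text
5.4 [[ 3.880e-02  9.992e-01 -9.000e-04  4.920e-01]
 [ 9.992e-01 -3.880e-02  8.000e-04 -1.656e-01]
 [ 7.000e-04 -1.000e-03 -1.000e+00  1.041e-01]
 [ 0.000e+00  0.000e+00  0.000e+00  1.000e+00]] 0.05147599597941209 [ 0.31129135 -1.22296593  0.46611738]
```

View pics/w3.png

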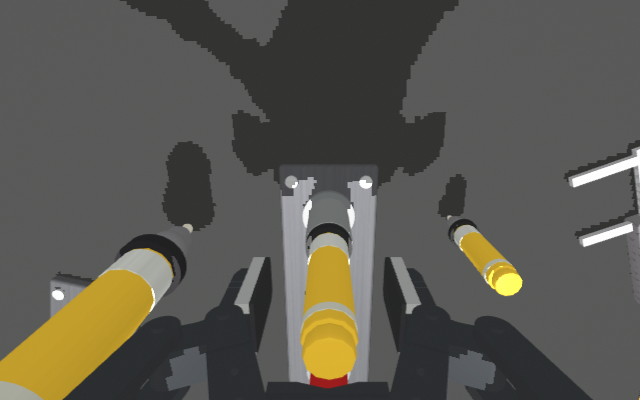

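The marker is centred between the pads (330 against a pad midpoint of about 328), and the decoys are clear. Closing the gripper.

>>> play_rows --commands '[{"tx": 0,"ty": 0,"tz": 0,"ax": 0,"ay": 0,"az": 0,"hand": -1},{"tx": 0,"ty": 0,"tz": 0,"ax": 0,"ay": 0,"az": 0,"hand": -1},{"tx": 0,"ty": 0,"tz": 0,"ax": 0,"ay": 0,"az": 0,"hand": -1},{"tx": 0,"ty": 0,"tz": 0,"ax": 0,"ay": 0,"az": 0,"hand": -1},{"tx": 0,"ty": 0,"tz": 0,"ax": 0,"ay": 0,"az": 0,"hand": -1},{"tx": 0,"ty": 0,"tz": 0,"ax": 0,"ay": 0,"az": 0,"hand": -1},{"tx": 0,"ty": 0,"tz": 0,"ax": 0,"ay": 0,"az": 0,"hand": -1},{"tx": 0,"ty": 0,"tz": 0,"ax": 0,"ay": 0,"az": 0,"hand": -1}]'

```text
time: 6.12
tool_pos: [0.4933, -0.1668, 0.106]
ee_rot: [0.001, 0.721, 0.693, 0.0]
wrist_force: [-1.4, 1.0, 7.4]
gripper_width: 0.0186
finger_force: 58.4
```

>>> play_rows --commands '[{"tx": 0,"ty": 0,"tz": 0,"ax": 0,"ay": 0,"az": 0,"hand": -1},{"tx": 0,"ty": 0,"tz": 0,"ax": 0,"ay": 0,"az": 0,"hand": -1},{"tx": 0,"ty": 0,"tz": 0,"ax": 0,"ay": 0,"az": 0,"hand": -1}]'

```text
time: 6.37
tool_pos: [0.4933, -0.1668, 0.106]
ee_rot: [0.001, 0.721, 0.693, 0.0]
wrist_force: [-1.7, 1.0, 7.2]
gripper_width: 0.0187
finger_force: 58.4
```

>>> play_rows --commands '[{"tx": 0,"ty": 0,"tz": -0.05,"ax": 0,"ay": 0,"az": 0,"hand": -1},{"tx": 0,"ty": 0,"tz": -0.1,"ax": 0,"ay": 0,"az": 0,"hand": -1},{"tx": 0,"ty": 0,"tz": -0.15,"ax": 0,"ay": 0,"az": 0,"hand": -1},{"tx": 0,"ty": 0,"tz": -0.2,"ax": 0,"ay": 0,"az": 0,"hand": -1},{"tx": 0,"ty": 0,"tz": -0.3,"ax": 0,"ay": 0,"az": 0,"hand": -1},{"tx": 0,"ty": 0,"tz": -0.4,"ax": 0,"ay": 0,"az": 0,"hand": -1},{"tx": 0,"ty": 0,"tz": -0.5,"ax": 0,"ay": 0,"az": 0,"hand": -1},{"tx": 0,"ty": 0,"tz": -0.6,"ax": 0,"ay": 0,"az": 0,"hand": -1},{"tx": 0,"ty": 0,"tz": -0.6,"ax": 0,"ay": 0,"az": 0,"hand": -1},{"tx": 0,"ty": 0,"tz": -0.6,"ax": 0,"ay": 0,"az": 0,"hand": -1}]'

```text
time: 7.2
tool_pos: [0.4926, -0.1664, 0.1652]
ee_rot: [0.001, 0.721, 0.693, 0.0]
wrist_force: [-0.3, 0.1, -0.8]
gripper_width: 0.019
finger_force: 60.5
```

```bash
python3 - <<'E'
from h import *
T,s=pose();print(s['time'],T.round(4),s['gripper_width'],s['wrist_force'])
p=wrist();v=p['img'].copy()
a=np.linspace(0,6.28,60);t=T[:3,3]
for dz,r,c in [(.030,.009,(255,0,0)),(-.09+.042,.0125,(0,255,0)),(-.09,.0025,(0,255,255))]:
  q=proj(p,np.c_[t[0]+r*np.cos(a),t[1]+r*np.sin(a),0*a+t[2]+dz]);cv2.polylines(v,[q.round().astype(int)],True,c,1)
cv2.imwrite('pics/w4.png',v[:,:,::-1])
ps=manip.snapshot('scene');cv2.imwrite('pics/sc4.png',cv2.resize(ps['img'][130:310,185:425],None,fx=3,fy=3)[:,:,::-1])
c=np.array([.5281,.0910]);th=np.radians(170.4);y=np.array([np.cos(th),np.sin(th)])
for m in (.062,-.062): print(m,c+y*m)
E
```

```text
7.2 [[ 3.950e-02  9.992e-01  1.600e-03  4.926e-01]
 [ 9.992e-01 -3.950e-02 -1.000e-03 -1.664e-01]
 [-9.000e-04  1.600e-03 -1.000e+00  1.652e-01]
 [ 0.000e+00  0.000e+00  0.000e+00  1.000e+00]] 0.01899731136418029 [-0.30088071  0.08481462 -0.75030293]
0.062 [0.46696825 0.10133966]
-0.062 [0.58923175 0.08066034]
```

View pics/w4.png

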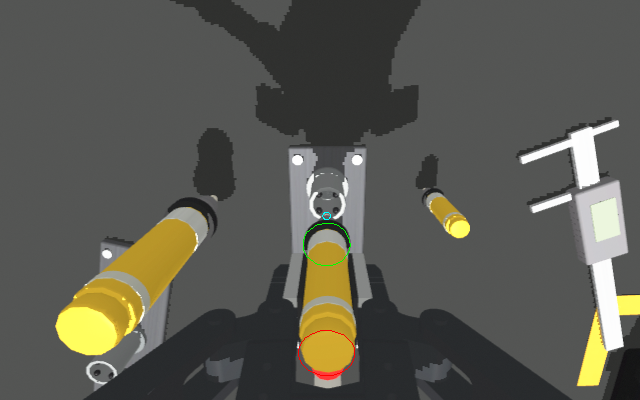

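The wrist view shows the marker held upright on the tool axis, just above its empty cap at (327,203). Next it goes to above the start of the bead.

>>> play_rows --commands '[{"tx": 0.3,"ty": -0.05,"tz": 0,"ax": 0,"ay": 0,"az": 0,"hand": -1},{"tx": 0.6,"ty": -0.1,"tz": 0,"ax": 0,"ay": 0,"az": 0,"hand": -1},{"tx": 0.9,"ty": -0.12,"tz": 0,"ax": 0,"ay": 0,"az": 0,"hand": -1},{"tx": 0.9,"ty": -0.12,"tz": 0,"ax": 0,"ay": 0,"az": 0,"hand": -1}]'

```text
time: 7.63
tool_pos: [0.4822, -0.0713, 0.1627]
ee_rot: [-0.002, 0.72, 0.694, 0.0]
wrist_force: [-0.0, 0.5, -1.2]
gripper_width: 0.0187
finger_force: 60.5
```

>>> play_rows --commands '[{"tx": 0.3,"ty": -0.05,"tz": 0,"ax": 0,"ay": 0,"az": 0,"hand": -1},{"tx": 0.6,"ty": -0.1,"tz": 0,"ax": 0,"ay": 0,"az": 0,"hand": -1},{"tx": 0.9,"ty": -0.12,"tz": 0,"ax": 0,"ay": 0,"az": 0,"hand": -1},{"tx": 0.9,"ty": -0.12,"tz": 0,"ax": 0,"ay": 0,"az": 0,"hand": -1}]'

```text
time: 7.97
tool_pos: [0.474, 0.0184, 0.1631]
ee_rot: [-0.002, 0.72, 0.694, 0.0]
wrist_force: [1.0, 1.0, -0.3]
gripper_width: 0.0185
finger_force: 60.5
```

>>> play_rows --commands '[{"tx": 0.3,"ty": -0.05,"tz": 0,"ax": 0,"ay": 0,"az": 0,"hand": -1},{"tx": 0.6,"ty": -0.1,"tz": 0,"ax": 0,"ay": 0,"az": 0,"hand": -1},{"tx": 0.865,"ty": -0.12,"tz": 0,"ax": 0,"ay": 0,"az": 0,"hand": -1},{"tx": 0.865,"ty": -0.12,"tz": 0.2,"ax": 0,"ay": 0,"az": 0,"hand": -1},{"tx": 0.865,"ty": -0.12,"tz": 0.4,"ax": 0,"ay": 0,"az": 0,"hand": -1},{"tx": 0.865,"ty": -0.12,"tz": 0.5,"ax": 0,"ay": 0,"az": 0,"hand": -1},{"tx": 0.865,"ty": -0.12,"tz": 0.5,"ax": 0,"ay": 0,"az": 0,"hand": -1},{"tx": 0.865,"ty": -0.12,"tz": 0.5,"ax": 0,"ay": 0,"az": 0,"hand": -1}]'

```text
time: 8.63
tool_pos: [0.4664, 0.101, 0.1137]
ee_rot: [-0.001, 0.721, 0.693, -0.001]
wrist_force: [0.0, -0.6, 0.6]
gripper_width: 0.0188
finger_force: 60.5
```

```bash
cat > b.py <<'E'
from h import *
T,s=pose();print(s['time'],T.round(4),s['gripper_width'],s['wrist_force'])
p=wrist();v=p['img'].copy()
th=np.radians(170.4);y=np.array([np.cos(th),np.sin(th)]);x=np.array([y[1],-y[0]])
for d in manip.cut_out(p,'test_plate')[:2]: print(d['score'],d['position'],rect(p,d['region'],.01))
c=np.array([.5281,.0910]);t=T[:3,3]
for pts,z in [([(-6,70),(6,70),(6,-70),(-6,-70)],.0115),([(-40,70),(40,70),(40,-70),(-40,-70)],.01)]:
  q=np.array([c+x*a/1e3+y*b/1e3 for a,b in pts]);q=proj(p,np.c_[q,np.full(4,z)]);cv2.polylines(v,[q.round().astype(int)],True,(255,0,0),1)
a=np.linspace(0,6.28,60)
q=proj(p,np.c_[t[0]+.0025*np.cos(a),t[1]+.0025*np.sin(a),0*a+t[2]-.09]);cv2.polylines(v,[q.round().astype(int)],True,(0,255,255),1)
r=t[:2]-c;print('plate frame mm',(r@x*1e3).round(1),(r@y*1e3).round(1))
cv2.imwrite('pics/w5.png',v[:,:,::-1])
E
python3 b.py
```

```text
8.6333 [[ 4.020e-02  9.992e-01 -1.800e-03  4.664e-01]
 [ 9.992e-01 -4.020e-02 -0.000e+00  1.010e-01]
 [-1.000e-04 -1.700e-03 -1.000e+00  1.137e-01]
 [ 0.000e+00  0.000e+00  0.000e+00  1.000e+00]] 0.01884713782857746 [ 0.00765695 -0.63796533  0.61683648]
0.85 [422.8, 211.9] ((528.9375610351562, 91.10302734375), (81.0254898071289, 140.65199279785156), 80.89710998535156)
plate frame mm -0.4 62.5
```

View pics/w5.png

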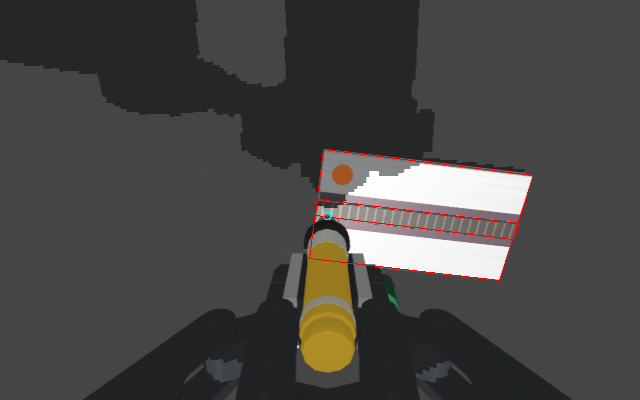

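The predicted outline matches the plate, the nib is over the bead by the dot end at (327,214), and the dot is at (342,175). Lowering slowly.

>>> play_rows --commands '[{"tx": 0,"ty": 0,"tz": 0.05,"ax": 0,"ay": 0,"az": 0,"hand": -1},{"tx": 0,"ty": 0,"tz": 0.08,"ax": 0,"ay": 0,"az": 0,"hand": -1},{"tx": 0,"ty": 0,"tz": 0.1,"ax": 0,"ay": 0,"az": 0,"hand": -1},{"tx": 0,"ty": 0,"tz": 0.115,"ax": 0,"ay": 0,"az": 0,"hand": -1},{"tx": 0,"ty": 0,"tz": 0.125,"ax": 0,"ay": 0,"az": 0,"hand": -1},{"tx": 0,"ty": 0,"tz": 0.135,"ax": 0,"ay": 0,"az": 0,"hand": -1},{"tx": 0,"ty": 0,"tz": 0.145,"ax": 0,"ay": 0,"az": 0,"hand": -1},{"tx": 0,"ty": 0,"tz": 0.145,"ax": 0,"ay": 0,"az": 0,"hand": -1},{"tx": 0,"ty": 0,"tz": 0.145,"ax": 0,"ay": 0,"az": 0,"hand": -1}]'

```text
time: 9.48
tool_pos: [0.4667, 0.1016, 0.0997]
ee_rot: [-0.0, 0.721, 0.693, -0.0]
wrist_force: [-0.8, -1.0, 1.6]
gripper_width: 0.0186
finger_force: 60.7
```

```bash
cat > f.py <<'E'
from h import *
import sys
F=[];P=[]
for i in range(int(sys.argv[1])):
    manip.snapshot('wrist');T,s=pose();F.append(s['wrist_force']);P.append(s['tool_pos'])
t=np.mean(P,0);th=np.radians(170.5);y=np.array([np.cos(th),np.sin(th)]);x=np.array([y[1],-y[0]]);r=t[:2]-[.5283,.0911]
print(s['time'],'F',np.mean(F,0).round(2),np.std(F,0).round(2),'P',t.round(4),'plate',(r@x*1e3).round(1),(r@y*1e3).round(1),'tool',T[:3,:2].T.round(4).tolist())
E
python3 f.py 8
```

```text
9.8833 F [-0.61  0.08  1.  ] [0.62 0.64 0.33] P [0.4667 0.1016 0.0997] plate 0.2 62.5 tool [[0.0395, 0.9992, 0.0], [0.9992, -0.0395, 0.0]]
```

>>> play_rows --commands '[{"tx": -0.002,"ty": 0.017,"tz": 0.002,"ax": 0,"ay": 0,"az": 0,"hand": -1},{"tx": -0.004,"ty": 0.035,"tz": 0.003,"ax": 0,"ay": 0,"az": 0,"hand": -1},{"tx": -0.007,"ty": 0.052,"tz": 0.003,"ax": 0,"ay": 0,"az": 0,"hand": -1},{"tx": -0.009,"ty": 0.07,"tz": 0.003,"ax": 0,"ay": 0,"az": 0,"hand": -1},{"tx": -0.011,"ty": 0.087,"tz": 0.003,"ax": 0,"ay": 0,"az": 0,"hand": -1},{"tx": -0.013,"ty": 0.104,"tz": 0.003,"ax": 0,"ay": 0,"az": 0,"hand": -1},{"tx": -0.015,"ty": 0.122,"tz": 0.003,"ax": 0,"ay": 0,"az": 0,"hand": -1},{"tx": -0.018,"ty": 0.139,"tz": 0.003,"ax": 0,"ay": 0,"az": 0,"hand": -1},{"tx": -0.02,"ty": 0.157,"tz": 0.003,"ax": 0,"ay": 0,"az": 0,"hand": -1},{"tx": -0.022,"ty": 0.174,"tz": 0.003,"ax": 0,"ay": 0,"az": 0,"hand": -1}]'

```text
time: 10.72
tool_pos: [0.4842, 0.0986, 0.0993]
ee_rot: [0.0, 0.721, 0.693, -0.0]
wrist_force: [-0.9, 0.5, 1.2]
gripper_width: 0.0185
finger_force: 60.7
```

>>> play_rows --commands '[{"tx": -0.002,"ty": 0.017,"tz": 0,"ax": 0,"ay": 0,"az": 0,"hand": -1},{"tx": -0.004,"ty": 0.035,"tz": 0,"ax": 0,"ay": 0,"az": 0,"hand": -1},{"tx": -0.007,"ty": 0.052,"tz": 0,"ax": 0,"ay": 0,"az": 0,"hand": -1},{"tx": -0.009,"ty": 0.07,"tz": 0,"ax": 0,"ay": 0,"az": 0,"hand": -1},{"tx": -0.011,"ty": 0.087,"tz": 0,"ax": 0,"ay": 0,"az": 0,"hand": -1},{"tx": -0.013,"ty": 0.104,"tz": 0,"ax": 0,"ay": 0,"az": 0,"hand": -1},{"tx": -0.015,"ty": 0.122,"tz": 0,"ax": 0,"ay": 0,"az": 0,"hand": -1},{"tx": -0.018,"ty": 0.139,"tz": 0,"ax": 0,"ay": 0,"az": 0,"hand": -1},{"tx": -0.02,"ty": 0.157,"tz": 0,"ax": 0,"ay": 0,"az": 0,"hand": -1},{"tx": -0.022,"ty": 0.174,"tz": 0,"ax": 0,"ay": 0,"az": 0,"hand": -1}]'

```text
time: 11.55
tool_pos: [0.5014, 0.0958, 0.0993]
ee_rot: [0.0, 0.721, 0.693, 0.0]
wrist_force: [-1.3, -0.2, 1.4]
gripper_width: 0.0187
finger_force: 60.7
```

```bash
python3 f.py 5; sed -i 's/w5/w6/' b.py; python3 b.py
```

```text
11.8 F [ 0.51 -0.07  0.93] [0.28 0.61 0.73] P [0.502  0.0957 0.0996] plate 0.2 26.7 tool [[0.0395, 0.9992, -0.0001], [0.9992, -0.0395, 0.0017]]
11.8 [[ 3.950e-02  9.992e-01  1.700e-03  5.019e-01]
 [ 9.992e-01 -3.950e-02 -2.000e-04  9.570e-02]
 [-1.000e-04  1.700e-03 -1.000e+00  9.960e-02]
 [ 0.000e+00  0.000e+00  0.000e+00  1.000e+00]] 0.018657012293036873 [ 0.90549173 -1.16925187  0.36091438]
0.79 [377.9, 209.8] ((529.082275390625, 90.99557495117188), (83.04551696777344, 141.52413940429688), 80.59510803222656)
plate frame mm 0.3 26.6
```

>>> play_rows --commands '[{"tx": -0.002,"ty": 0.017,"tz": 0.002,"ax": 0,"ay": 0,"az": 0,"hand": -1},{"tx": -0.004,"ty": 0.035,"tz": 0.003,"ax": 0,"ay": 0,"az": 0,"hand": -1},{"tx": -0.007,"ty": 0.052,"tz": 0.003,"ax": 0,"ay": 0,"az": 0,"hand": -1},{"tx": -0.009,"ty": 0.07,"tz": 0.003,"ax": 0,"ay": 0,"az": 0,"hand": -1},{"tx": -0.011,"ty": 0.087,"tz": 0.003,"ax": 0,"ay": 0,"az": 0,"hand": -1},{"tx": -0.013,"ty": 0.104,"tz": 0.003,"ax": 0,"ay": 0,"az": 0,"hand": -1},{"tx": -0.015,"ty": 0.122,"tz": 0.003,"ax": 0,"ay": 0,"az": 0,"hand": -1},{"tx": -0.018,"ty": 0.139,"tz": 0.003,"ax": 0,"ay": 0,"az": 0,"hand": -1},{"tx": -0.02,"ty": 0.157,"tz": 0.003,"ax": 0,"ay": 0,"az": 0,"hand": -1},{"tx": -0.022,"ty": 0.174,"tz": 0.003,"ax": 0,"ay": 0,"az": 0,"hand": -1}]'

```text
time: 12.73
tool_pos: [0.5188, 0.0929, 0.099]
ee_rot: [0.0, 0.721, 0.693, 0.0]
wrist_force: [-2.1, 0.7, 1.2]
gripper_width: 0.0183
finger_force: 60.7
```

>>> play_rows --commands '[{"tx": -0.002,"ty": 0.017,"tz": 0,"ax": 0,"ay": 0,"az": 0,"hand": -1},{"tx": -0.004,"ty": 0.035,"tz": 0,"ax": 0,"ay": 0,"az": 0,"hand": -1},{"tx": -0.007,"ty": 0.052,"tz": 0,"ax": 0,"ay": 0,"az": 0,"hand": -1},{"tx": -0.009,"ty": 0.07,"tz": 0,"ax": 0,"ay": 0,"az": 0,"hand": -1},{"tx": -0.011,"ty": 0.087,"tz": 0,"ax": 0,"ay": 0,"az": 0,"hand": -1},{"tx": -0.013,"ty": 0.104,"tz": 0,"ax": 0,"ay": 0,"az": 0,"hand": -1},{"tx": -0.015,"ty": 0.122,"tz": 0,"ax": 0,"ay": 0,"az": 0,"hand": -1},{"tx": -0.018,"ty": 0.139,"tz": 0,"ax": 0,"ay": 0,"az": 0,"hand": -1},{"tx": -0.02,"ty": 0.157,"tz": 0,"ax": 0,"ay": 0,"az": 0,"hand": -1},{"tx": -0.022,"ty": 0.174,"tz": 0,"ax": 0,"ay": 0,"az": 0,"hand": -1}]'

```text
time: 13.57
tool_pos: [0.5361, 0.09, 0.099]
ee_rot: [0.0, 0.721, 0.693, 0.0]
wrist_force: [-0.9, -0.4, 1.1]
gripper_width: 0.019
finger_force: 60.7
```

>>> play_rows --commands '[{"tx": -0.002,"ty": 0.017,"tz": 0,"ax": 0,"ay": 0,"az": 0,"hand": -1},{"tx": -0.004,"ty": 0.035,"tz": 0,"ax": 0,"ay": 0,"az": 0,"hand": -1},{"tx": -0.007,"ty": 0.052,"tz": 0,"ax": 0,"ay": 0,"az": 0,"hand": -1},{"tx": -0.009,"ty": 0.07,"tz": 0,"ax": 0,"ay": 0,"az": 0,"hand": -1},{"tx": -0.011,"ty": 0.087,"tz": 0,"ax": 0,"ay": 0,"az": 0,"hand": -1},{"tx": -0.013,"ty": 0.104,"tz": 0,"ax": 0,"ay": 0,"az": 0,"hand": -1},{"tx": -0.015,"ty": 0.122,"tz": 0,"ax": 0,"ay": 0,"az": 0,"hand": -1},{"tx": -0.018,"ty": 0.139,"tz": 0,"ax": 0,"ay": 0,"az": 0,"hand": -1},{"tx": -0.02,"ty": 0.157,"tz": 0,"ax": 0,"ay": 0,"az": 0,"hand": -1},{"tx": -0.022,"ty": 0.174,"tz": 0,"ax": 0,"ay": 0,"az": 0,"hand": -1}]'

```text
time: 14.4
tool_pos: [0.5533, 0.0871, 0.099]
ee_rot: [-0.0, 0.721, 0.693, -0.0]
wrist_force: [-1.4, -0.4, 0.5]
gripper_width: 0.0182
finger_force: 60.7
```

```bash
python3 f.py 5;  python3 b.py
```

```text
14.65 F [ 0.6  -0.07  0.97] [0.37 0.66 0.41] P [0.5538 0.087  0.0992] plate 0.2 -25.9 tool [[0.0396, 0.9992, -0.0001], [0.9992, -0.0396, 0.0017]]
14.65 [[ 3.960e-02  9.992e-01  1.700e-03  5.538e-01]
 [ 9.992e-01 -3.960e-02 -1.000e-04  8.710e-02]
 [-1.000e-04  1.700e-03 -1.000e+00  9.930e-02]
 [ 0.000e+00  0.000e+00  0.000e+00  1.000e+00]] 0.018599147537123273 [ 0.40025767 -0.54818772  0.87899266]
0.59 [273.2, 199.8] ((529.00146484375, 91.46540069580078), (81.21376037597656, 140.0945281982422), 81.21855926513672)
plate frame mm 0.4 -26.0
```

>>> play_rows --commands '[{"tx": -0.002,"ty": 0.017,"tz": 0,"ax": 0,"ay": 0,"az": 0,"hand": -1},{"tx": -0.004,"ty": 0.035,"tz": 0,"ax": 0,"ay": 0,"az": 0,"hand": -1},{"tx": -0.007,"ty": 0.052,"tz": 0,"ax": 0,"ay": 0,"az": 0,"hand": -1},{"tx": -0.009,"ty": 0.07,"tz": 0,"ax": 0,"ay": 0,"az": 0,"hand": -1},{"tx": -0.011,"ty": 0.087,"tz": 0,"ax": 0,"ay": 0,"az": 0,"hand": -1},{"tx": -0.013,"ty": 0.104,"tz": 0,"ax": 0,"ay": 0,"az": 0,"hand": -1},{"tx": -0.015,"ty": 0.122,"tz": 0,"ax": 0,"ay": 0,"az": 0,"hand": -1},{"tx": -0.018,"ty": 0.139,"tz": 0,"ax": 0,"ay": 0,"az": 0,"hand": -1},{"tx": -0.02,"ty": 0.157,"tz": 0,"ax": 0,"ay": 0,"az": 0,"hand": -1},{"tx": -0.022,"ty": 0.174,"tz": 0,"ax": 0,"ay": 0,"az": 0,"hand": -1}]'

```text
time: 15.58
tool_pos: [0.5707, 0.0842, 0.099]
ee_rot: [0.0, 0.721, 0.693, -0.0]
wrist_force: [-0.4, 0.1, 0.2]
gripper_width: 0.0185
finger_force: 60.7
```

>>> play_rows --commands '[{"tx": -0.002,"ty": 0.017,"tz": 0,"ax": 0,"ay": 0,"az": 0,"hand": -1},{"tx": -0.004,"ty": 0.035,"tz": 0,"ax": 0,"ay": 0,"az": 0,"hand": -1},{"tx": -0.007,"ty": 0.052,"tz": 0,"ax": 0,"ay": 0,"az": 0,"hand": -1},{"tx": -0.009,"ty": 0.07,"tz": 0,"ax": 0,"ay": 0,"az": 0,"hand": -1},{"tx": -0.011,"ty": 0.087,"tz": 0,"ax": 0,"ay": 0,"az": 0,"hand": -1},{"tx": -0.013,"ty": 0.104,"tz": 0,"ax": 0,"ay": 0,"az": 0,"hand": -1},{"tx": -0.015,"ty": 0.122,"tz": 0,"ax": 0,"ay": 0,"az": 0,"hand": -1},{"tx": -0.018,"ty": 0.139,"tz": 0,"ax": 0,"ay": 0,"az": 0,"hand": -1},{"tx": -0.02,"ty": 0.157,"tz": 0,"ax": 0,"ay": 0,"az": 0,"hand": -1},{"tx": -0.022,"ty": 0.174,"tz": 0,"ax": 0,"ay": 0,"az": 0,"hand": -1}]'

```text
time: 16.42
tool_pos: [0.5879, 0.0813, 0.099]
ee_rot: [-0.0, 0.721, 0.693, -0.0]
wrist_force: [-1.0, -0.2, 0.8]
gripper_width: 0.0185
finger_force: 60.7
```

```bash
python3 f.py 5
```

```text
16.6667 F [0.68 0.04 1.21] [0.17 0.6  0.28] P [0.5885 0.0812 0.0993] plate 0.2 -61.0 tool [[0.0396, 0.9992, -0.0001], [0.9992, -0.0396, 0.0017]]
```

>>> play_rows --commands '[{"tx": 0,"ty": 0,"tz": -0.02,"ax": 0,"ay": 0,"az": 0,"hand": -1},{"tx": 0,"ty": 0,"tz": -0.05,"ax": 0,"ay": 0,"az": 0,"hand": -1},{"tx": 0,"ty": 0,"tz": -0.1,"ax": 0,"ay": 0,"az": 0,"hand": -1},{"tx": 0,"ty": 0,"tz": -0.2,"ax": 0,"ay": 0,"az": 0,"hand": -1},{"tx": 0,"ty": 0,"tz": -0.4,"ax": 0,"ay": 0,"az": 0,"hand": -1},{"tx": 0,"ty": 0,"tz": -0.6,"ax": 0,"ay": 0,"az": 0,"hand": -1},{"tx": 0,"ty": 0,"tz": -0.65,"ax": 0,"ay": 0,"az": 0,"hand": -1},{"tx": 0,"ty": 0,"tz": -0.65,"ax": 0,"ay": 0,"az": 0,"hand": -1},{"tx": 0,"ty": 0,"tz": -0.65,"ax": 0,"ay": 0,"az": 0,"hand": -1}]'

```text
time: 17.42
tool_pos: [0.5876, 0.0814, 0.1639]
ee_rot: [0.0, 0.721, 0.693, -0.0]
wrist_force: [-0.4, -1.3, -0.6]
gripper_width: 0.0183
finger_force: 60.7
```

```bash
python3 f.py 4; python3 - <<'E'
from h import *
T,s=pose();d=np.array([.4930,-.1665,.1640])-T[:3,3];print('delta tool mm',(d@T[:3,:3]*1e3).round(1), R.from_matrix(T[:3,:3]).as_quat(scalar_first=True).round(4))
E
```

```text
17.6167 F [-0.15 -0.04 -0.88] [0.58 0.47 0.36] P [0.5869 0.0814 0.1626] plate 0.1 -59.4 tool [[0.0395, 0.9992, 0.0001], [0.9992, -0.0395, -0.0027]]
delta tool mm [-251.4  -84.    -1.3] [-0.001   0.7209  0.693  -0.0009]
```

>>> play_rows --commands '[{"tx": -0.3,"ty": -0.1,"tz": 0,"ax": 0,"ay": 0,"az": 0,"hand": -1},{"tx": -0.6,"ty": -0.2,"tz": 0,"ax": 0,"ay": 0,"az": 0,"hand": -1},{"tx": -0.9,"ty": -0.3,"tz": 0,"ax": 0,"ay": 0,"az": 0,"hand": -1},{"tx": -0.9,"ty": -0.3,"tz": 0,"ax": 0,"ay": 0,"az": 0,"hand": -1}]'

```text
time: 17.95
tool_pos: [0.5524, -0.0114, 0.163]
ee_rot: [-0.0, 0.722, 0.692, -0.002]
wrist_force: [-0.2, 0.1, -0.9]
gripper_width: 0.0188
finger_force: 60.7
```

>>> play_rows --commands '[{"tx": -0.3,"ty": -0.1,"tz": 0,"ax": 0,"ay": 0,"az": 0,"hand": -1},{"tx": -0.6,"ty": -0.2,"tz": 0,"ax": 0,"ay": 0,"az": 0,"hand": -1},{"tx": -0.9,"ty": -0.3,"tz": 0,"ax": 0,"ay": 0,"az": 0,"hand": -1},{"tx": -0.9,"ty": -0.3,"tz": 0,"ax": 0,"ay": 0,"az": 0,"hand": -1}]'

```text
time: 18.28
tool_pos: [0.5192, -0.0999, 0.1634]
ee_rot: [-0.0, 0.722, 0.692, -0.001]
wrist_force: [0.3, -0.7, -0.7]
gripper_width: 0.0189
finger_force: 60.7
```

>>> play_rows --commands '[{"tx": -0.3,"ty": -0.1,"tz": 0,"ax": 0,"ay": 0,"az": 0,"hand": -1},{"tx": -0.6,"ty": -0.2,"tz": 0,"ax": 0,"ay": 0,"az": 0,"hand": -1},{"tx": -0.711,"ty": -0.258,"tz": 0,"ax": 0,"ay": 0,"az": 0,"hand": -1},{"tx": -0.711,"ty": -0.258,"tz": 0,"ax": 0,"ay": 0,"az": 0,"hand": -1},{"tx": -0.711,"ty": -0.258,"tz": 0,"ax": 0,"ay": 0,"az": 0,"hand": -1},{"tx": -0.711,"ty": -0.258,"tz": 0,"ax": 0,"ay": 0,"az": 0,"hand": -1},{"tx": -0.711,"ty": -0.258,"tz": 0,"ax": 0,"ay": 0,"az": 0,"hand": -1}]'

```text
time: 18.87
tool_pos: [0.4925, -0.1649, 0.1638]
ee_rot: [-0.0, 0.72, 0.694, 0.0]
wrist_force: [-0.8, -0.0, -0.1]
gripper_width: 0.0186
finger_force: 60.7
```

```bash
python3 f.py 4; python3 - <<'E'
from h import *
p=wrist();T,s=pose();t=T[:3,3];print(t)
v=p['img'].copy();a=np.linspace(0,6.28,60)
for x,y,z,r,c in [(t[0],t[1],t[2]-.09,.0025,(0,255,255)),(.4932,-.1667,.052,.0133,(255,0,0)),(.4932,-.1667,.052,.00975,(255,0,0))]:
  q=proj(p,np.c_[x+r*np.cos(a),y+r*np.sin(a),0*a+z]);cv2.polylines(v,[(q*4).round().astype(int)],True,c,1,shift=2)
o=cv2.hconcat([cv2.resize(i[150:300,270:385],None,fx=3.4,fy=3.4,interpolation=0) for i in (p['img'],v)])
cv2.imwrite('pics/w7.png',o[:,:,::-1])
E
```

```text
19.0667 F [ 0.47 -0.13 -0.58] [0.11 0.7  0.38] P [ 0.4924 -0.1652  0.1639] plate -258.7 -6.9 tool [[0.0384, 0.9993, 0.0002], [0.9993, -0.0384, -0.0]]
[ 0.49231936 -0.16559408  0.16398704]
```

View pics/w7.png

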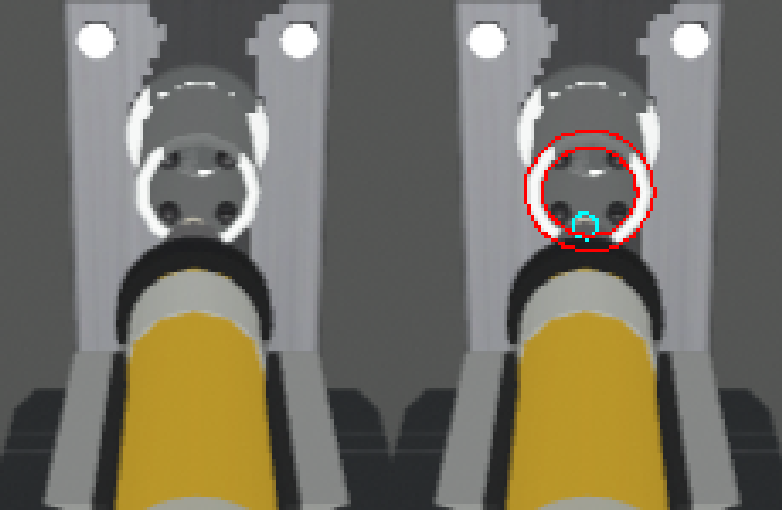

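The cap mouth ring is at about (198,190) in the left crop and matches the prediction. The nib is within about 1 mm of its axis.

>>> play_rows --commands '[{"tx": -0.01,"ty": 0.006,"tz": 0.05,"ax": 0,"ay": 0,"az": 0,"hand": -1},{"tx": -0.01,"ty": 0.006,"tz": 0.1,"ax": 0,"ay": 0,"az": 0,"hand": -1},{"tx": -0.01,"ty": 0.006,"tz": 0.15,"ax": 0,"ay": 0,"az": 0,"hand": -1},{"tx": -0.01,"ty": 0.006,"tz": 0.2,"ax": 0,"ay": 0,"az": 0,"hand": -1},{"tx": -0.01,"ty": 0.006,"tz": 0.25,"ax": 0,"ay": 0,"az": 0,"hand": -1},{"tx": -0.01,"ty": 0.006,"tz": 0.3,"ax": 0,"ay": 0,"az": 0,"hand": -1},{"tx": -0.01,"ty": 0.006,"tz": 0.35,"ax": 0,"ay": 0,"az": 0,"hand": -1},{"tx": -0.01,"ty": 0.006,"tz": 0.4,"ax": 0,"ay": 0,"az": 0,"hand": -1},{"tx": -0.01,"ty": 0.006,"tz": 0.43,"ax": 0,"ay": 0,"az": 0,"hand": -1},{"tx": -0.01,"ty": 0.006,"tz": 0.43,"ax": 0,"ay": 0,"az": 0,"hand": -1}]'

```text
time: 19.95
tool_pos: [0.4924, -0.1669, 0.1202]
ee_rot: [-0.0, 0.721, 0.693, -0.0]
wrist_force: [-0.2, 0.4, -0.3]
gripper_width: 0.0182
finger_force: 60.6
```

```bash
python3 f.py 4
```

```text
20.15 F [ 0.2  -0.16 -0.57] [0.68 0.68 0.37] P [ 0.4927 -0.1672  0.121 ] plate -260.6 -7.5 tool [[0.0395, 0.9992, -0.0003], [0.9992, -0.0395, 0.0004]]
```

>>> play_rows --commands '[{"tx": 0,"ty": 0,"tz": 0.02,"ax": 0,"ay": 0,"az": 0,"hand": -1},{"tx": 0,"ty": 0,"tz": 0.04,"ax": 0,"ay": 0,"az": 0,"hand": -1},{"tx": 0,"ty": 0,"tz": 0.06,"ax": 0,"ay": 0,"az": 0,"hand": -1},{"tx": 0,"ty": 0,"tz": 0.08,"ax": 0,"ay": 0,"az": 0,"hand": -1},{"tx": 0,"ty": 0,"tz": 0.1,"ax": 0,"ay": 0,"az": 0,"hand": -1},{"tx": 0,"ty": 0,"tz": 0.12,"ax": 0,"ay": 0,"az": 0,"hand": -1},{"tx": 0,"ty": 0,"tz": 0.14,"ax": 0,"ay": 0,"az": 0,"hand": -1},{"tx": 0,"ty": 0,"tz": 0.16,"ax": 0,"ay": 0,"az": 0,"hand": -1},{"tx": 0,"ty": 0,"tz": 0.18,"ax": 0,"ay": 0,"az": 0,"hand": -1},{"tx": 0,"ty": 0,"tz": 0.18,"ax": 0,"ay": 0,"az": 0,"hand": -1}]'

```text
time: 20.98
tool_pos: [0.4929, -0.1675, 0.1059]
ee_rot: [-0.0, 0.721, 0.693, -0.0]
wrist_force: [-9.1, 4.4, 23.2]
gripper_width: 0.0186
finger_force: 63.8
```

```bash
python3 f.py 4
```

```text
21.1833 F [-8.93  5.9  22.85] [0.3  0.27 0.31] P [ 0.4929 -0.1674  0.1059] plate -260.8 -7.8 tool [[0.039, 0.9992, -0.0003], [0.9992, -0.039, -0.0008]]
```

The marker is home, with the TCP back at the original home height of 0.106 m and a 23 N push. I'll hold, then hand in.

>>> play_rows --commands '[{"tx": 0,"ty": 0,"tz": 0,"ax": 0,"ay": 0,"az": 0,"hand": -1},{"tx": 0,"ty": 0,"tz": 0,"ax": 0,"ay": 0,"az": 0,"hand": -1},{"tx": 0,"ty": 0,"tz": 0,"ax": 0,"ay": 0,"az": 0,"hand": -1},{"tx": 0,"ty": 0,"tz": 0,"ax": 0,"ay": 0,"az": 0,"hand": -1},{"tx": 0,"ty": 0,"tz": 0,"ax": 0,"ay": 0,"az": 0,"hand": -1},{"tx": 0,"ty": 0,"tz": 0,"ax": 0,"ay": 0,"az": 0,"hand": -1}]'

```text
time: 21.68
tool_pos: [0.4929, -0.1674, 0.1059]
ee_rot: [-0.0, 0.721, 0.693, -0.0]
wrist_force: [-9.5, 5.0, 23.3]
gripper_width: 0.0185
finger_force: 63.7
```

```bash
python3 -c "
from h import *
s=manip.sense();print(s['tool_pos'],s['wrist_force'],s['finger_force']);print(manip.finish_job())"
```

```text
[ 0.4929044  -0.16743049  0.10585297] [-9.46277357  5.01059869 23.28739235] 63.74627709388733
the job is handed in; nothing more can be done
None
```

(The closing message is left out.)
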